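Tighten a walled-in nut with short wrench strokes

TASK

The hex nut on the foot of the blue label-roll stand is loose. Take the red-handled ring wrench from the green mat, fit it right down over the nut and turn the nut clockwise (seen from above) until it is fully home and tight at about 1.5 N m; the walls beside the nut allow only a short swing, so lift the wrench off, swing it back and reseat it for another stroke as often as needed. Turn the nut only with the wrench, keep the gripper itself off the stand, do not ram the walls or over-tighten (more than 2 N m is too much), leave the other things alone, and finish with the wrench lying flat on the mat again.

Things in the scene. Friction and masses are not known exactly. Their poses are not given: they have to be found in the camera images.
- wrench: Loose ring wrench, about 0.22 kg, lying flat, z up (same way up in use). Origin: centre of the eye at its underside. The eye is an open six-sided socket, 31.6 mm across flats, 14 mm high, 51 mm wide outside; one inner flat is square to x, the rest every 60 deg. A shank 12 mm wide, z 1 to 13 mm, runs along -x to 80 mm; then the red grip, 18 mm wide (y), z 0 to 28 mm, x -80 to -152 mm.
- wrench_grip (a point): A good holding point on the red grip: 105 mm along -x from the wrench's origin, 14 mm above its underside; hold it across the 18 mm width (the wrench's y). The centre of mass lies 80 to 85 mm along -x.
- stand: Fixed blue foot, 10 mm thick, local x -70 to +100 mm, 136 mm wide. Origin: on the worktop below the nut's axis, z up. Local -x (roughly toward the robot) is the middle of the handle's free swing. At local x +75 mm a column carries a label roll on a 60 mm disc, top 147 mm up. The washer under the nut ends 12 mm above the worktop: the underside of a fully seated wrench is there.
- nut_top (a point): Centre of the top of the brass hex nut, 30 mm above the worktop; 30 mm across flats, 18 mm high, top 5 mm chamfered as lead-in. Axes turn with the nut, one flat square to x: the wrench fits when its yaw equals this yaw plus any multiple of 60 deg (play 0.8 mm each side, about 6 deg either way, taken up before the nut follows). An 18 mm stud ends 4 mm above it.
- nut (a joint): Turn of the nut on its stud (rad), growing clockwise from above (tightening). Starts at -1.78 to -1.30. Below 0 it runs with a steady 0.4 N m of friction and stays where left; at 0 it is fully home and stops hard on the stud, and from there any further turning only twists the stud (joint stud). At 0 the nut's frame is turned 12 deg clockwise from the stand's.
- stud (a joint): Elastic twist of the upright threaded stud that carries the nut (rad, clockwise positive, 0 when unloaded): a springy 16 N m per rad, so it shows the torque on the nut. About 0.025 (0.4 N m) while the nut runs; with the nut home, 0.06 (1 N m, about 9 N sideways at the grip point) is tight; over 0.13 (2.1 N m, 20 N at the grip point) is over-tightened. It springs back when the wrench is freed.
- walls: The two upright blue walls on the foot, one each side of the handle's swing, 8 mm thick, 41 to 71 mm from the nut's axis, tops 36 mm above the worktop; origin on the nut's axis, 10 mm up. They stop the shank of a seated wrench when the handle stands 40 deg to either side of the stand's local -x. Over 40 N on them is too much.
- mat: Fixed thin green and black mat, 130 mm (local x) by 230 mm (local y), 3 mm thick; origin at the centre of its underside. The wrench starts lying on it, handle toward local -y.
- bottle: White bottle with a label, 43 mm across, 98 mm high, origin at the bottom; a bystander.
- cup: White dosing cup, 67 mm across, 68 mm high, origin at the bottom; a bystander.
- brass_weight: Brass balance weight, 22 mm across, 34 mm high, origin at the bottom; a bystander.
- blue_cap: Blue screw cap, 30 mm across, 17 mm high, origin at the bottom; a bystander.
- dropper: Brown dropper bottle, 34 mm across, 102 mm high, origin at the bottom; a bystander.

How it is judged:
By the outcome, as a careful person would: the job done as asked, in the order asked, and still so for the second after the job is handed in, with the robot touching nothing.
It also fails if it takes over 72 s, if anything falls off the work surface, if the arm or the gripper's body presses on something with over 40 N, if the wrist force passes 120 N, or if a joint passes its speed limit or range.

ROBOT

A 6-joint arm with a two-finger parallel gripper is mounted at the origin on a cart in front of the work surface, level with it; the furniture and walls round the work are solid. World frame = base frame: x ahead of the robot, y to its left, z up, the work surface at z = 0. Lengths are in mm, angles in rad, forces in N, time in s.
With the tool pointing down it reaches from about 250 to 775 mm from the base axis. Payload 4 kg.
Tool frame: the origin (TCP) lies midway between the tips of the shut fingers; the grasp point (between the pads) lies 19 mm behind it; z points along the fingers, y is the line along which they close (so a half turn about z gives the same grasp; the last joint's range is limited). The gripper opens to 94 mm and grips with 3 to 60 N. Pads are 16 mm wide; open, the fingers measure 119 mm over their backs; the gripper's body (75 mm by 177 mm) begins 78 mm behind the grasp point.
Start: joints at [1.246, 0.087, 1.371, -0, 1.684, -0.103], TCP at [121.001, 536.544, 205.506] pointing down, gripper open.
Joint ranges: [-3.1, 3.1], [-0.76, 2.03], [0.27, 2.55], [-1.08, 4.22], [0.17, 2.65], [-2.57, 2.57]. Speed limits (rad/s): [2.79, 2.79, 3.14, 3.14, 3.14, 3.14].

INTERFACE

Orientations are given as a unit quaternion [w, x, y, z].
In Python, from cell import arm gives the robot as it stands.
- The arm moves only by the tool arm_command, never from a script. Its argument "plan" is a list of rows, each a list of 5 numbers: the shift along the tool's x, y, z in cm, then the turn about the tool's z in rad, then the finger opening in cm, from 0 to 9.4. In form: [[x, y, z, yaw, claw], ...]. A call has 1 to 10 rows; each row is the pose to reach, as a shift and turn from the pose commanded when the call began, along the tool's axes at that moment; what a row does not reach only later rows make up. A row lasts 1/8 s, in which the tool goes at most 62.5 mm and 10.7 degrees, less where a joint would pass 70% of its speed; a pose out of reach is approached as far as the arm can. A call with a gripper value outside its range is refused whole. The fingers move at their own pace and stop on an object; "newtons" is the grip in N (left out, the last holds). Time passes only in rows, so rows that repeat a pose let the fingers close. It gives the time, the measured TCP pose, the force, the opening and the grip force at its end, in the units of the state.
- arm.state(): the state, without advancing time (a new reading comes with each control period).
- arm.capture(name): name is "scene" or "top" or "wrist"; returns a dict with "frame" (384x512x3 uint8, red, green, blue), "z_map" (384x512 float32, mm along the optical axis (not along the pixel's ray), 0 where there is no reading), "fx", "fy", "cx", "cy" (pixels), "distortion" ([k1, k2, p1, p2, k3] as OpenCV has them; the pictures are not rectified), "R" (3x3) and "t" (3): a world point X has camera coordinates R X + t. Camera axes: x right, y down, z forward; pixel columns grow to the right and rows downward; lengths in mm; the calibration is good to about 2 mm. A picture is of the moment at which its call begins.
- arm.close_job(): hands the job in; it is judged then, once.
Trained networks look in a picture, given as the dict that the camera call returned (one of the last four; its "shot" number tells which), for a name from the list of things; names that differ only in an ending like _2 or _b are one class to them, and where a whole thing is asked for, a point or a joint stands for the part that bears it (a point fixed in the world has none). Each returns a list of dicts, best first, with "p" (0 to 1); they miss things now and then, are a little off and sometimes report something else, mostly with a low value. They report only what shows in the picture. A call takes as long as a camera call.
- arm.look_for(picture, target): "point" ([column, row] in pixels, amid what is visible of it).
- arm.tip_of(picture, target): "point" ([column, row] in pixels: a listed point, or the origin of a listed thing).
The state is a dict: "time": time; "joint_pos": joint angles; "qvel": joint speeds; "effort": joint torques, N m; "position": TCP position; "orientation": TCP orientation; "ft_force": force on the tool from outside, world axes, zero at the start; "ft_torque": the same for the moment, N m; "width": finger opening in mm; "finger_force": force on a finger pad.
Only numpy, scipy, OpenCV 4.12 (cv2) and the standard library are available. Lean on these libraries where they do the work, as an engineer would, in place of code of your own. Each camera call takes 0.05 s, during which the arm holds its last target. There are 200 camera calls.

## Working session

There is one attempt and no reset: what is moved stays moved. The work goes in short steps, Python scripts to look and compute and a tool call to move; the robot and the scene stay as the last step left them, time stands still between calls to the robot, and variables do not carry over. Pictures are saved under pics/ and viewed, at most 10 in all, crops included, and the job is handed in when it is done.

Besides the shell and the picture viewer there is one more tool, called after "Call:" as a command line: name --pt "numbers of a row" for each row, then --argument value for the rest. arm_command: Moves the arm, as the interface text tells. Its arguments: {"type":"object","properties":{"plan":{"type":"array","items":{"type":"array","items":{"type":"number"}}},"newtons":{"type":"number"}},"required":["plan"]}

```bash
ls; mkdir -p pics
cat > h.py <<'E'
import numpy as np, cv2
from cell import arm
def K(p): return np.array([[p['fx'],0,p['cx']],[0,p['fy'],p['cy']],[0,0,1.]])
def ray(p,uv):
    n=cv2.undistortPoints(np.array([[uv]],float),K(p),np.array(p['distortion'],float))[0,0]
    R=np.array(p['R']);t=np.array(p['t']); return -R.T@t, R.T@np.array([n[0],n[1],1])
def atz(p,uv,z):
    c,d=ray(p,uv); return c+d*(z-c[2])/d[2]
def dep(p,uv):
    z=p['z_map'][int(round(uv[1])),int(round(uv[0]))]; c,d=ray(p,uv); return c+d*z
def proj(p,X):
    r=cv2.Rodrigues(np.array(p['R'],float))[0]
    return cv2.projectPoints(np.array(X,float).reshape(-1,1,3),r,np.array(p['t'],float),K(p),np.array(p['distortion'],float))[0][:,0]
def cloud(p):
    h,w=p['z_map'].shape; g=np.stack(np.meshgrid(np.arange(w),np.arange(h)),-1).reshape(-1,1,2).astype(float)
    n=cv2.undistortPoints(g,K(p),np.array(p['distortion'],float)).reshape(-1,2)
    z=p['z_map'].reshape(-1,1); return (((np.c_[n,np.ones(len(n))]*z)-np.array(p['t']))@np.array(p['R'])).reshape(h,w,3)
def save(p,n,crop=None,s=1):
    f=p['frame'][:,:,::-1]
    if crop: f=f[crop[1]:crop[3],crop[0]:crop[2]]
    cv2.imwrite('pics/'+n,cv2.resize(f,None,fx=s,fy=s,interpolation=cv2.INTER_CUBIC))
E
cat > a.py <<'E'
from h import *
np.set_printoptions(precision=1,suppress=True)
ims=[]
Z=dict(wrench=3,wrench_grip=17,nut_top=30,stand=0,mat=0,bottle=0,cup=0,brass_weight=0,blue_cap=0,dropper=0)
for c in ['top','scene']:
    p=arm.capture(c); ims.append(p['frame'][:,:,::-1])
    for t in Z:
        for o in arm.tip_of(p,t)[:2]: print(c,t,round(o['p'],2),np.array(o['point']),atz(p,o['point'],Z[t]))
im=np.hstack(ims); cv2.imwrite('pics/a.png',cv2.resize(im,(800,300),interpolation=cv2.INTER_AREA)); 
save(p,'scene.png',s=1.5)
cv2.imwrite('pics/top.png',cv2.resize(ims[0],(768,576)))
s=arm.state(); print(s)
E
python3 a.py
```

```text
pics
top wrench 0.57 [261.2 205.8] [487.1  40.9   3. ]
top wrench_grip 0.79 [298.7 223.2] [440.5 -59.6  17. ]
top wrench_grip 0.42 [134.1 197.2] [502.8 385.1  17. ]
top nut_top 0.48 [400.  178.3] [ 563.1 -325.5   30. ]
top stand 0.7 [396.1 183.1] [ 555.9 -324.4    0. ]
top mat 0.7 [282.8 210.8] [474.9 -17.8   0. ]
top bottle 0.56 [340.6 154.7] [ 633.4 -175.5    0. ]
top cup 0.72 [173.6 222.7] [437.2 277.7   0. ]
top brass_weight 0.58 [135.1 196.1] [508.5 388.5   0. ]
top blue_cap 0.69 [132.3 208. ] [475.4 393.8   0. ]
top blue_cap 0.29 [298.8 223.7] [440.7 -61.1   0. ]
top dropper 0.77 [174.3 174.9] [569.7 283.3   0. ]
scene wrench 0.22 [182.4 250.6] [465.  377.9   3. ]
scene wrench_grip 0.65 [285.6 198.5] [451.8 -72.   17. ]
scene nut_top 0.57 [299.8 168. ] [ 573.5 -327.4   30. ]
scene stand 0.62 [303.7 174.2] [ 564.7 -346.5    0. ]
scene mat 0.95 [268.1 205.3] [482.7 -15.    0. ]
scene mat 0.47 [302.7 176.4] [ 553.5 -323.1    0. ]
scene bottle 0.51 [265.6 179.4] [ 639.8 -190.6    0. ]
scene cup 0.91 [217.  243.2] [428.8 280.6   0. ]
scene cup 0.42 [301.  171.2] [ 592.8 -367.     0. ]
scene brass_weight 0.64 [299.2 172.4] [ 590. -350.    0.]
scene brass_weight 0.59 [170.1 244. ] [520.7 376.9   0. ]
scene blue_cap 0.6 [176.  250.9] [480.1 388.3   0. ]
scene dropper 0.75 [183.2 227.3] [569.8 287.8   0. ]
{'time': 1.1, 'joint_pos': array([ 1.2,  0.1,  1.4, -0. ,  1.7, -0.1]), 'qvel': array([-0., -0.,  0., -0., -0.,  0.]), 'effort': array([  0. , -34. , -30.3,   0.1,   0. ,  -0. ]), 'position': array([121. , 536.5, 205.5]), 'orientation': array([0. , 0.1, 1. , 0. ]), 'ft_force': array([-0.3, -0.3, -0.1]), 'ft_torque': array([-0.,  0.,  0.]), 'finger_force': 0.0, 'width': 93.79367668148319}
```

View top.

View pics/top.png

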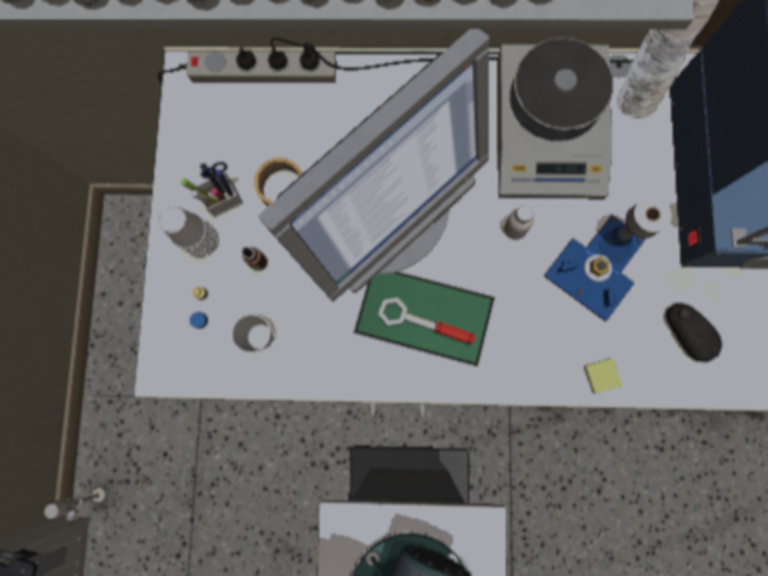

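```bash
cat > b.py <<'E'
from h import *
from scipy.spatial.transform import Rotation as Ro
np.set_printoptions(precision=3,suppress=True)
s=arm.state(); q=s['orientation']; R=Ro.from_quat(np.r_[q[1:],q[0]]).as_matrix(); print(R, s['joint_pos'])
for c in ['top','scene']:
    p=arm.capture(c); X=cloud(p); ok=p['z_map']>0
    H=np.where(ok,X[...,2],-1)
    # heightmap
    if c=='top':
        for x in range(250,720,30):
            row=[]
            for y in range(450,-450,-40):
                m=ok&(abs(X[...,0]-x)<15)&(abs(X[...,1]-y)<20)
                row.append('%4d'%(X[...,2][m].max() if m.any() else -99))
            print(x,' '.join(row))
    hsv=cv2.cvtColor(p['frame'],cv2.COLOR_RGB2HSV).astype(int)
    red=((hsv[...,0]<8)|(hsv[...,0]>172))&(hsv[...,1]>150)&(hsv[...,2]>80)&ok&(X[...,0]<560)&(X[...,0]>380)&(abs(X[...,1])<150)
    P=X[red]; print(c,len(P),P.mean(0)); d=P[:,:2]-P[:,:2].mean(0); w,v=np.linalg.eigh(d.T@d); print(v[:,1],np.degrees(np.arctan2(v[1,1],v[0,1])),(d@v).min(0),(d@v).max(0))
    uv=np.argwhere(red)[:,::-1].mean(0); print(uv,atz(p,uv,31 if c=='top' else 20))
E
python3 b.py
```

```text
[[-0.975  0.22   0.   ]
 [ 0.22   0.975  0.   ]
 [-0.     0.    -1.   ]] [ 1.246  0.087  1.371 -0.     1.684 -0.103]
250 -868 -871 -869 -870 -871 -870 -868 -870 -871 -866 -869 -870 -870 -867 -872 -870 -870 -869 -872 -867 -872 -867 -868
280 -869 -867 -870 -865 -869 -869 -869 -870 -871 -151 -873 -870 -152 -861 -865 -867 -868 -870 -870 -868 -863 -864 -873
310   -1    2    0    0    1    1    0    0    2    0    2    1    0    0    0    0    1    0    0    0    1   -3   -1
340    3    4    4    6    6    3    4    4    5    4    5    3    4    4    3    5    6    5    4   14   14    4    4
370    5    4    4    3    3    3    3    4    5    4    4    4    4    3    4    3    6    3    5   16   16    6    5
400    4    3    3    3   71   71    3    5    4    3    5    3    6    8    6    4    3    3    3   15   14    3    3
430    3    8    6   71   71   71    3    3    3    6    6    7   29   33   33    3    4    4    4    4    4    5    5
460    4   20   21   66   71   70    4    5    4    6   22   18   32   34    7    4    4    4    4    3   10    4   26
490    4   33   31    4    2   
[... 511 characters left out ...]
55    4    4   59   78    4   11   13  149  150    9
640  -99  141  142    3    2  -99  -99  320  370  375  374  247  105   15    4   97  101    3    4    8  150  150    2
670    2  106  113  101   49   48  -99  -99  325  371  374  374  218   88    3    4   71    3    5    5   12    4  -99
700    5  107  119  124   52    4  -99  -99  -99  326  372  374  368  177   80   48   48   46   48   47   43    3    3
top 176 [443.828 -69.783  28.898]
[0.317 0.949] 71.5451389469003 [-12.512 -34.74 ] [ 9.136 34.155]
[302.938 221.614] [443.612 -69.639  31.   ]
scene 28 [438.762 -79.118  32.623]
[0.295 0.956] 72.86181969184341 [ -9.399 -23.945] [ 7.672 22.842]
[290.107 194.893] [ 454.961 -102.211   20.   ]
```

View pics/scene.png

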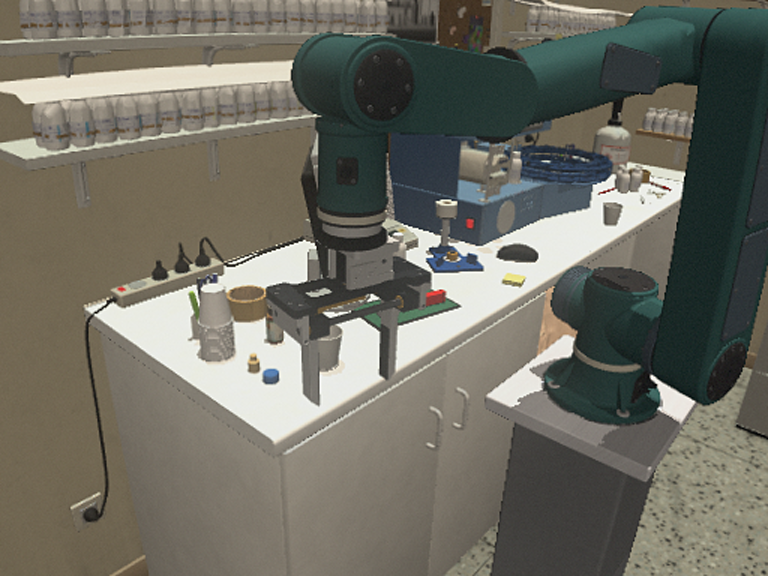

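Call:
arm_command --pt "-42.9 -49.8 -2 1.7 9.4" --pt "-42.9 -49.8 -2 1.7 9.4" --pt "-42.9 -49.8 -2 1.7 9.4" --pt "-42.9 -49.8 -2 1.7 9.4" --pt "-42.9 -49.8 -2 1.7 9.4" --pt "-42.9 -49.8 -2 1.7 9.4" --pt "-42.9 -49.8 -2 1.7 9.4" --pt "-42.9 -49.8 -2 1.7 9.4" --pt "-42.9 -49.8 -2 1.7 9.4" --pt "-42.9 -49.8 -2 1.7 9.4"

```text
time: 2.45
position: [415.3, -16.9, 225.0]
orientation: [0.0, 0.82, 0.572, 0.001]
ft_force: [0.9, 0.8, 0.1]
width: 94.0
finger_force: 0.0
```

```bash
cat > c.py <<'E'
from h import *
from scipy.spatial.transform import Rotation as Ro
np.set_printoptions(precision=3,suppress=True)
p=arm.capture('wrist'); X=cloud(p); ok=p['z_map']>0
print(-np.array(p['R']).T@p['t'], np.array(p['R'])[2])
hsv=cv2.cvtColor(p['frame'],cv2.COLOR_RGB2HSV).astype(int)
red=((hsv[...,0]<8)|(hsv[...,0]>172))&(hsv[...,1]>150)&(hsv[...,2]>80)&ok&(X[...,2]>24)&(X[...,2]<40)
P=X[red]; print(len(P),np.median(P,0)); (c,wh,a)=cv2.minAreaRect(P[:,:2].astype(np.float32)); print(c,wh,a)
for t,z in [('wrench',3),('wrench_grip',17)]:
    for o in arm.tip_of(p,t)[:2]: print(t,o['p'],o['point'],atz(p,o['point'],z))
save(p,'w1.png'); s=arm.state();print(s['time'],s['position'],s['joint_pos'],s['orientation'])
E
python3 c.py
```

```text
[439.819  49.255 404.259] [-0.081 -0.226 -0.971]
608 [446.613 -69.805  30.724]
(446.63360595703125, -70.76736450195312) (67.8187484741211, 14.468887329101562) 71.18330383300781
wrench 0.63 [291.2, 106.9] [479.923  38.652   3.   ]
wrench_grip 0.94 [292.2, 191.8] [445.731 -60.369  17.   ]
2.6 [415.11  -17.29  224.075] [-0.178 -0.219  1.623  0.     1.739  0.179] [-0.     0.821  0.57  -0.   ]
```

View pics/w1.png

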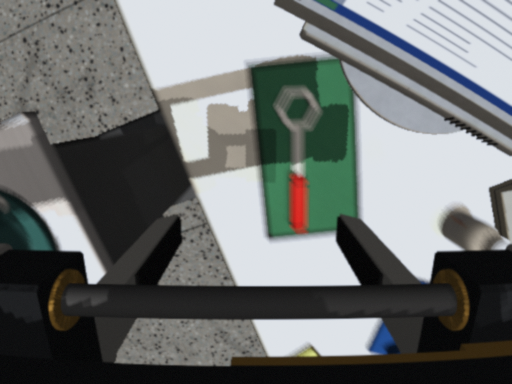

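Call:
arm_command --pt "-3.1 4.7 5 -0.025 9.4" --pt "-3.1 4.7 10 -0.025 9.4" --pt "-3.1 4.7 15 -0.025 9.4" --pt "-3.1 4.7 18 -0.025 8" --pt "-3.1 4.7 20 -0.025 6" --pt "-3.1 4.7 21 -0.025 5" --pt "-3.1 4.7 21.6 -0.025 5" --pt "-3.1 4.7 21.8 -0.025 4" --newtons 40

```text
time: 3.6
position: [448.6, -59.8, 7.0]
orientation: [0.0, 0.812, 0.583, 0.0]
ft_force: [-0.3, 0.5, 0.8]
width: 47.1
finger_force: 0.0
```

Call:
arm_command --pt "0 0 0 0 1" --pt "0 0 0 0 1" --pt "0 0 0 0 1" --pt "0 0 0 0 1" --pt "0 0 0 0 1" --newtons 50

```text
time: 4.22
position: [448.3, -60.2, 6.9]
orientation: [0.0, 0.813, 0.583, 0.0]
ft_force: [-1.3, -0.2, 3.2]
width: 17.7
finger_force: 50.0
```

```bash
python3 -c "
from cell import arm
s=arm.state();print(s)"
```

```text
{'time': 4.225, 'joint_pos': array([-2.59023610e-01,  2.19345147e-03,  1.86898653e+00,  6.93130052e-05,
        1.26995277e+00,  6.70336816e-02]), 'qvel': array([ 8.59208961e-04, -6.34203065e-04, -7.59999417e-05, -2.72227421e-03,
        1.86968761e-04, -9.96407463e-04]), 'effort': array([-1.37848867e-02, -2.55581349e+01, -2.58755189e+01,  1.18342079e-01,
       -3.42491074e-01,  2.53163127e-02]), 'position': array([448.30333525, -60.21245039,   6.88882119]), 'orientation': array([1.56380134e-04, 8.12505361e-01, 5.82953673e-01, 1.71808810e-04]), 'ft_force': array([-1.28816907, -0.16558643,  3.18830472]), 'ft_torque': array([-0.00635633,  0.28729832,  0.04635265]), 'finger_force': 49.99803185462952, 'width': 17.715617780456256}
```

Call:
arm_command --pt "0 0 -3 0 1" --pt "0 0 -7 0 1" --pt "-4 1 -10 0.18 1" --pt "-9 2 -12 0.36 1" --pt "-13 3 -14.3 0.54 1" --pt "-17 4 -14.3 0.72 1" --pt "-21 5 -14.3 0.9 1" --pt "-24.8 7 -14.3 1.08 1" --pt "-24.8 7 -14.3 1.26 1" --pt "-24.8 7 -14.3 1.44 1"

```text
time: 5.48
position: [434.3, -317.8, 147.8]
orientation: [-0.001, 0.995, -0.101, -0.001]
ft_force: [-0.8, 0.1, -1.9]
width: 17.5
finger_force: 50.0
```

Call:
arm_command --pt "0 0 0 0.18 1" --pt "0 0 0 0.36 1" --pt "0 0 0 0.5 1" --pt "0 0 0 0.5 1" --pt "0 0 0 0.5 1"

```text
time: 6.1
position: [434.8, -317.2, 148.8]
orientation: [-0.0, 0.941, -0.34, -0.001]
ft_force: [1.0, -0.6, -2.4]
width: 17.6
finger_force: 50.0
```

```bash
cat > d.py <<'E'
from h import *
np.set_printoptions(precision=3,suppress=True)
p=arm.capture('wrist'); s=arm.state(); q=s['orientation']
print(s['time'],s['position'],s['joint_pos'],'yaw',2*np.degrees(np.arctan2(q[2],q[1])),s['width'])
for t,z in [('wrench',s['position'][2]-4),('nut_top',30),('stand',0),('walls',10)]:
    for o in arm.tip_of(p,t)[:2]: print(t,o['p'],o['point'],atz(p,o['point'],z),dep(p,o['point']))
np.save('w2.npy',p['z_map']); import pickle; pickle.dump(p,open('w2.pkl','wb'))
save(p,'w2.png',s=1.5)
E
python3 d.py
```

```text
6.15 [ 434.829 -317.322  148.963] [-0.736  0.08   1.491  0.     1.572  1.529] yaw -39.73994405345429 17.8138170034916
nut_top 0.67 [172.8, 65.2] [ 569.13  -327.121   30.   ] [ 568.033 -327.601   34.099]
stand 0.92 [180.1, 70.3] [ 568.802 -325.873    0.   ] [ 560.45  -329.671   34.516]
```

View pics/w2.png

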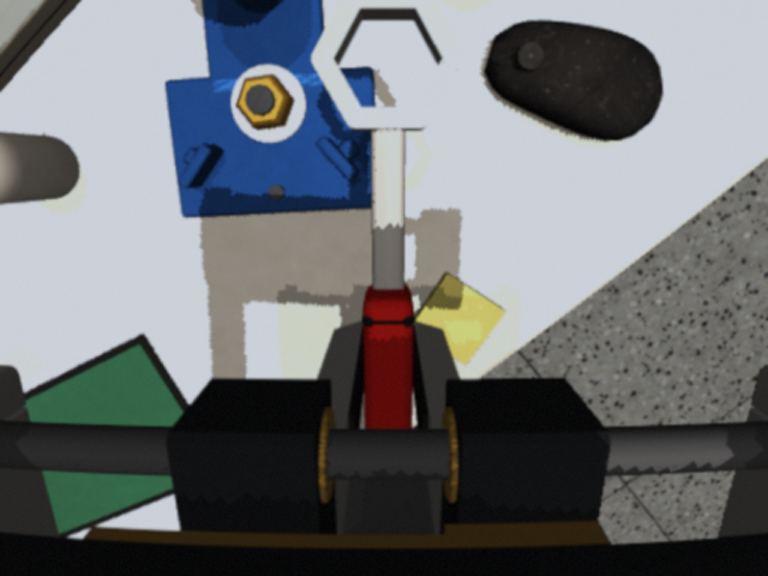

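```bash
cat >> h.py <<'E'
def rect(p,cx,cy,z,half,s):
    # image: right = -y world, up = +x world
    n=int(2*half*s); i=(np.arange(n)+.5)/s-half
    gx,gy=np.meshgrid(i,i); P=np.stack([cx-gy,cy-gx,np.full_like(gx,z)],-1)
    m=proj(p,P.reshape(-1,3)).reshape(n,n,2).astype(np.float32)
    return cv2.remap(p['frame'][:,:,::-1],m[...,0],m[...,1],cv2.INTER_CUBIC)
E
cat > e.py <<'E'
from h import *
import pickle
p=pickle.load(open('w2.pkl','rb'))
a=rect(p,545,-312,10,55,3.5)
b=rect(p,569,-327,27,20,9.6)
c=rect(p,517,-382,158,32,6)
o=np.zeros((600,800,3),np.uint8); o[:385,:385]=a; o[:384,400:784]=b; o[385:,:][:215,:384]=c[100:315] 
cv2.imwrite('pics/r2.png',o)
cv2.imwrite('c.png',c)
hsv=cv2.cvtColor(b,cv2.COLOR_BGR2HSV).astype(int)
X=cloud(p);f=p['frame'].astype(int)
blue=(f[...,2]>f[...,0]+40)&(f[...,2]>60)&(abs(X[...,2]-13)<6)&(X[...,0]>480)&(X[...,1]>-420)
P=X[blue]; print(len(P), cv2.minAreaRect(P[:,:2].astype(np.float32)),np.median(P[:,2]))
w=(f.min(-1)>130)&(X[...,2]>140)&(X[...,2]<175)&(p['z_map']>0)
Q=X[w]; print(len(Q),np.median(Q,0),Q.min(0),Q.max(0))
E
python3 e.py
```

```text
11090 ((566.6762084960938, -326.0015869140625), (134.8642578125, 133.96836853027344), 53.437068939208984) 10.140049627807215
4714 [ 502.86123387 -370.69494117  158.28300174] [ 454.14601819 -407.61015528  143.87362741] [ 540.71609539 -306.84547627  172.34669747]
```

View pics/r2.png

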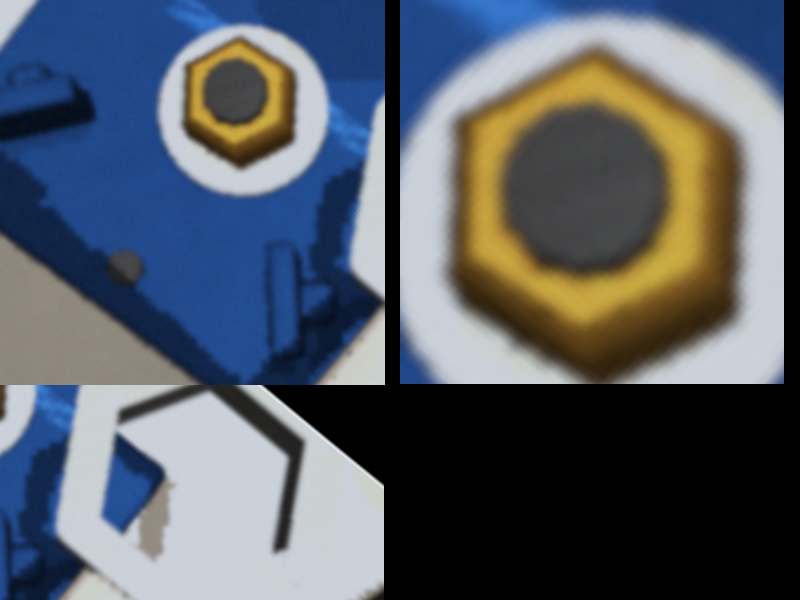

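```bash
cat > fit.py <<'E'
from h import *
from scipy.optimize import minimize
S=4
def hexp(x,y,yaw,af,z):
    a=np.radians(yaw)+np.radians(30+60*np.arange(6)); r=af/2/np.cos(np.pi/6)
    return np.c_[x+r*np.cos(a),y+r*np.sin(a),np.full(6,z)]
def fill(shape,polys,hull=False):
    m=np.zeros((shape[0],shape[1]),np.uint8)
    if hull: polys=[cv2.convexHull(np.vstack(polys).astype(np.float32))[:,0]]
    out=None
    for q in polys:
        k=np.zeros_like(m); cv2.fillPoly(k,[np.round((q)*16).astype(np.int32)],255,cv2.LINE_AA,4); out=k if out is None else np.minimum(out,k)
    return out/255.
def fit(mask,model,x0,step):
    mask=mask.astype(float)
    def cost(v):
        k=model(v); return 1-np.minimum(k,mask).sum()/np.maximum(k,mask).sum()
    best=None
    for dy in (-25,-15,-5,5,15,25):
        x=np.array(x0,float); x[2]+=dy
        sim=np.vstack([x]+[x+np.eye(3)[i]*step[i] for i in range(3)])
        r=minimize(cost,x,method='Nelder-Mead',options=dict(initial_simplex=sim,xatol=.02,fatol=1e-5))
        if best is None or r.fun<best.fun: best=r
    return best.x,best.fun
def nutfit(p,x0,z0=0):
    f=cv2.cvtColor(p['frame'],cv2.COLOR_RGB2HSV).astype(int)
    uv=proj(p,[x0[0],x0[1],25+z0])[0]; yy,xx=np.mgrid[:384,:512]
    near=np.hypot(xx-uv[0],yy-uv[1])<38
    g=((f[...,1]>110)&(f[...,0]>8)&(f[...,0]<35)&near).astype(np.uint8)
    c=max(cv2.findContours(g,cv2.RETR_EXTERNAL,cv2.CHAIN_APPROX_NONE)[0],key=cv2.contourArea); m=np.zeros(g.shape,np.uint8); cv2.drawContours(m,[c],-1,1,-1)
    sh=m.shape
    return fit(m,lambda v: fill(sh,[proj(p,hexp(*v,30,12+z0)),proj(p,hexp(*v,30,25+z0)),proj(p,hexp(*v,26,30+z0))],True),x0,[2,2,4]),int(m.sum())
def eyefit(p,x0,zu):
    X=cloud(p); uv=proj(p,[x0[0],x0[1],zu+7])[0]; yy,xx=np.mgrid[:384,:512]
    m=((X[...,2]<zu-15)&(p['z_map']>0)).astype(np.uint8)
    m=((cv2.connectedComponents(m,connectivity=4)[1])); 
    return m,uv
E
cat > g.py <<'E'
from fit import *; import pickle
np.set_printoptions(precision=2,suppress=True)
p=pickle.load(open('w2.pkl','rb'))
print(p['fx'])
print(nutfit(p,[569,-327,30]))
X=cloud(p)
# hole
zu=145
m=(X[...,2]<zu-12); n,l=cv2.connectedComponents(m.astype(np.uint8),connectivity=4)
c=(257,45); k=l==l[c[1],c[0]]; print(k.sum())
sh=k.shape
print(fit(k,lambda v: fill(sh,[proj(p,hexp(*v,31.6,zu)),proj(p,hexp(*v,31.6,zu+14))]),[514,-385,-40],[2,2,4]))
# stand front edge
f=p['frame'].astype(int)
blue=(f[...,2]>f[...,0]+25)
pts=[]
for c in range(126,240,3):
    r=[i for i in range(125,160) if blue[i,c]]
    if r: pts.append(atz(p,(c,max(r)+.5),10)[:2])
pts=np.array(pts); v=cv2.fitLine(pts.astype(np.float32),cv2.DIST_HUBER,0,.01,.01).ravel(); a=np.degrees(np.arctan2(v[1],v[0])); print(v,a, a-90 if a>0 else a+90)
n=np.array([v[1],-v[0]]); print('dist nut-edge (70)',(np.array([568.5,-327])-v[2:])@n)
E
python3 g.py
```

```text
316.33830777858213
((array([ 567.82, -326.6 ,   20.26]), np.float64(0.17590599712093458)), 925)
2917
(array([ 516.47, -383.8 ,  -38.26]), np.float64(0.044660572174099133))
[   0.6     0.8   515.72 -281.87] 53.26442 -36.73558
dist nut-edge (70) 69.2930766781974
```

```bash
cat > g2.py <<'E'
from fit import *; import pickle,fit
p=pickle.load(open('w2.pkl','rb'))
f=p['frame'].astype(int)
uv=proj(p,[568,-327,20])[0]; yy,xx=np.mgrid[:384,:512]
for thr in (15,25,35):
    g=((f[...,0]-f[...,2]>thr)&(np.hypot(xx-uv[0],yy-uv[1])<34)).astype(np.uint8)
    c=max(cv2.findContours(g,cv2.RETR_EXTERNAL,cv2.CHAIN_APPROX_NONE)[0],key=cv2.contourArea); m=np.zeros(g.shape,np.uint8); cv2.drawContours(m,[c],-1,1,-1)
    for ct in (24,27,30):
        mod=lambda v: fill(m.shape,[proj(p,hexp(*v,30,12)),proj(p,hexp(*v,30,25)),proj(p,hexp(*v,ct,30))],True)
        r=fit.fit(m,mod,[568,-327,30],[2,2,4]); print(thr,ct,m.sum(),mod(r[0]).sum(),r)
E
python3 g2.py
```

```text
15 24 996 1124.9137254901962 (array([ 567.9851466 , -326.85101595,   28.8751286 ]), np.float64(0.11459876661565338))
15 27 996 1124.1843137254903 (array([ 567.98718033, -326.7982614 ,   28.98949328]), np.float64(0.11402428601827208))
15 30 996 1203.964705882353 (array([ 566.85284851, -327.69597694,   29.91874571]), np.float64(0.1727332245424431))
25 24 961 1131.1098039215688 (array([ 568.32340552, -326.14111542,   26.68051029]), np.float64(0.1504368326168355))
25 27 961 1133.8823529411766 (array([ 568.81771323, -326.8919892 ,   35.46217416]), np.float64(0.15303151838687845))
25 30 961 1197.0980392156862 (array([ 567.65836117, -327.66055343,   43.98418814]), np.float64(0.20058529248275192))
35 24 913 1119.505882352941 (array([ 568.57607044, -327.07114327,   46.32583415]), np.float64(0.18980077955825025))
35 27 913 1133.235294117647 (array([ 569.25832091, -326.5489452 ,   36.01175931]), np.float64(0.19447327990698848))
35 30 913 1200.9372549019606 (array([ 567.99099794, -326.80941358,   10.83384774]), np.float64(0.24111017574084592))
```

Call:
arm_command --pt "0.3 -4 0 -0.1 1" --pt "0.46 -6.2 2 -0.14 1" --pt "0.46 -6.2 5 -0.14 1" --pt "0.46 -6.2 8 -0.14 1" --pt "0.46 -6.2 9.5 -0.14 1" --pt "0.46 -6.2 9.5 -0.14 1" --pt "0.46 -6.2 9.5 -0.14 1"

```text
time: 7.22
position: [479.1, -273.6, 55.9]
orientation: [0.0, 0.962, -0.274, 0.001]
ft_force: [-0.2, -0.4, -2.4]
width: 17.5
finger_force: 50.0
```

```bash
cat > d2.py <<'E'
from fit import *
import fit,sys,pickle
np.set_printoptions(precision=2,suppress=True)
p=arm.capture('wrist'); s=arm.state(); q=s['orientation']
P=s['position']; yaw=2*np.degrees(np.arctan2(q[2],q[1])); zu=P[2]-3.9
print(s['time'],P,'j',s['joint_pos'],'yaw',yaw,s['width'],s['ft_force'])
pickle.dump(p,open('w3.pkl','wb'))
a=np.radians(yaw); e=P[:2]+105.3*np.array([np.cos(a),np.sin(a)])
o=np.hstack([rect(p,e[0],e[1],zu+14,30,6),rect(p,e[0],e[1],30,30,6)])
cv2.imwrite('pics/'+sys.argv[1],o); print('expected eye',e)
E
python3 d2.py r3.png
```

```text
7.275 [ 479.24 -273.66   56.23] j [-0.62  0.17  1.59  0.    1.39  1.5 ] yaw -31.81939097306702 17.828674687081442 [ 0.16  0.31 -1.94]
expected eye [ 568.72 -329.17]
```

View pics/r3.png

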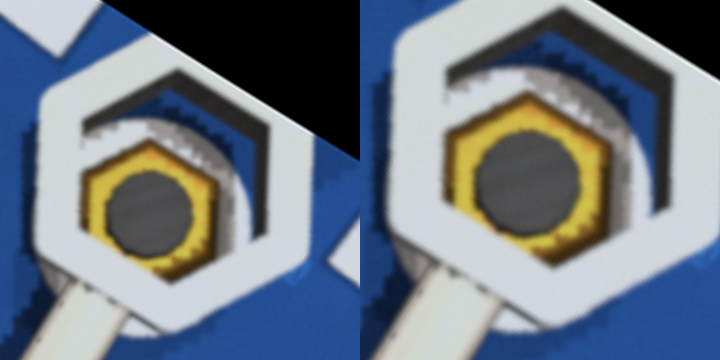

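Call:
arm_command --pt "-0.13 -0.1 0.8 0.015 1" --pt "-0.13 -0.1 1.6 0.015 1" --pt "-0.13 -0.1 2.2 0.015 1" --pt "-0.13 -0.1 2.6 0.015 1" --pt "-0.13 -0.1 2.8 0.015 1" --pt "-0.13 -0.1 2.8 0.015 1"

```text
time: 8.02
position: [477.6, -271.3, 26.3]
orientation: [-0.0, 0.96, -0.281, -0.0]
ft_force: [-0.2, -0.0, -1.9]
width: 17.9
finger_force: 50.0
```

Call:
arm_command --pt "0 0 0.3 0 1" --pt "0 0 0.6 0 1" --pt "0 0 0.9 0 1" --pt "0 0 1.05 0 1" --pt "0 0 1.05 0 1"

```text
time: 8.65
position: [477.7, -271.3, 16.0]
orientation: [-0.0, 0.96, -0.281, 0.0]
ft_force: [0.2, -0.2, -2.5]
width: 17.6
finger_force: 50.0
```

Call:
arm_command --pt "0.02 -0.9 0 0.085 1" --pt "0.12 -1.8 0 0.17 1" --pt "0.3 -2.69 0 0.255 1" --pt "0.55 -3.55 0 0.34 1" --pt "0.55 -3.55 0 0.34 1"

```text
time: 9.28
position: [501.7, -244.9, 16.0]
orientation: [0.001, 0.899, -0.439, 0.0]
ft_force: [0.0, -1.4, -1.8]
width: 17.9
finger_force: 50.0
```

```bash
cat > st.py <<'E'
from cell import arm; import numpy as np
np.set_printoptions(precision=2,suppress=True)
s=arm.state(); q=s['orientation'];yaw=2*np.arctan2(q[2],q[1]); P=s['position']
x=np.array([np.cos(yaw),np.sin(yaw)]);y=np.array([x[1],-x[0]]); f=s['ft_force']
print(s['time'],P,'yaw',np.degrees(yaw),'rel',np.degrees(yaw)+36.7,'j6',s['joint_pos'][5],'F tool xyz',f[:2]@x,f[:2]@y,-f[2],'T',s['ft_torque'],'w',s['width'])
r=np.array([568.2,-327.0])-P[:2]; print('C in tool',r@x,r@y, 'Tnut cw est', np.cross(np.r_[P[:2]-[568.2,-327],0]/1000,f)[2])
E
python3 st.py
```

```text
9.275 [ 501.74 -244.93   16.03] yaw -52.03522960273103 rel -15.335229602731026 j6 1.9244769654520126 F tool xyz 1.088511073175827 0.8277699312456227 1.7845721520536357 T [-0.26  0.12  0.18] w 17.945812062928145
C in tool 105.59089106498173 -1.907209841974478 Tnut cw est 0.08948098366888312
```

Call:
arm_command --pt "0.02 -0.9 0 0.085 1" --pt "0.12 -1.8 0 0.17 1" --pt "0.3 -2.69 0 0.255 1" --pt "0.55 -3.55 0 0.34 1"

```text
time: 9.78
position: [532.9, -227.9, 16.1]
orientation: [0.001, 0.811, -0.586, 0.001]
ft_force: [0.1, -2.2, -2.4]
width: 17.4
finger_force: 50.0
```

```bash
python3 st.py; python3 d2.py r4.png
```

```text
9.775 [ 532.9  -227.93   16.05] yaw -71.68206960722969 rel -34.98206960722969 j6 2.3211458018322033 F tool xyz 2.115428774901973 0.5665296733995688 2.403903208450915 T [-0.44  0.21  0.3 ] w 17.42045271816194
C in tool 105.13980204778211 -2.375893727860784 Tnut cw est 0.06459085167345115
9.825 [ 533.64 -227.67   16.08] j [-0.5   0.26  1.55 -0.    1.32  2.32] yaw -71.77742873612632 17.53346277234341 [-0.19 -3.23 -2.42]
expected eye [ 566.57 -327.69]
```

View pics/r4.png

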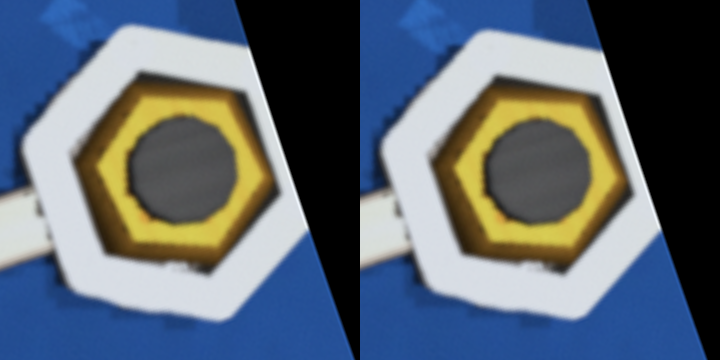

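Call:
arm_command --pt "0.08 1.05 0 -0.1 1" --pt "0.08 1.05 -1.2 -0.1 1" --pt "0.08 1.05 -3.2 -0.1 1" --pt "0.48 2.9 -3.4 -0.28 1" --pt "1.2 4.64 -3.4 -0.46 1" --pt "2.22 6.23 -3.4 -0.64 1" --pt "3.52 7.61 -3.4 -0.82 1" --pt "5.03 8.73 -3.4 -1.0 1" --pt "6.76 9.58 -3.4 -1.183 1" --pt "6.76 9.58 -3.4 -1.183 1"

```text
time: 11.08
position: [463.0, -321.9, 50.5]
orientation: [-0.0, 0.999, -0.036, 0.0]
ft_force: [-0.7, 0.8, -2.1]
width: 17.8
finger_force: 50.0
```

```bash
python3 st.py; python3 d2.py r5.png
```

```text
11.075 [ 462.97 -321.92   50.47] yaw -4.082001200638381 rel 32.61799879936162 j6 0.9333529430833136 F tool xyz -0.785694152596718 -0.7534282803915033 2.0789733018902266 T [ 0.02  0.26 -0.01] w 17.79691873494465
C in tool 105.3253955330557 -2.4254535738913097 Tnut cw est -0.0812607963284263
11.125 [ 463.1  -321.07   50.26] j [-0.71  0.2   1.56  0.    1.38  0.93] yaw -4.0911520964308306 17.599511752228267 [-0.58  0.05 -2.4 ]
expected eye [ 568.13 -328.59]
```

View pics/r5.png

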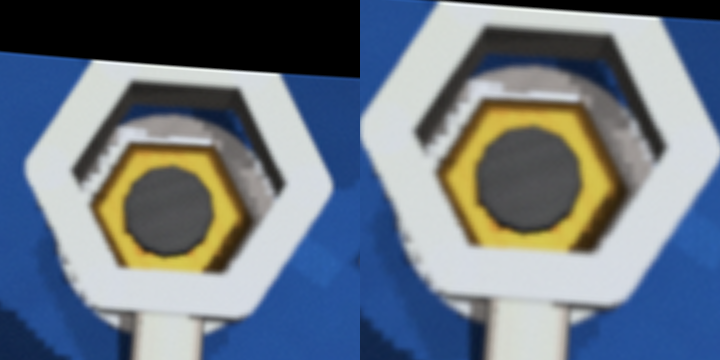

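Call:
arm_command --pt "0 -0.12 0.8 0 1" --pt "0 -0.12 1.6 0 1" --pt "0 -0.12 2.1 0 1" --pt "0 -0.12 2.4 0 1" --pt "0 -0.12 2.4 0 1"

```text
time: 11.75
position: [462.7, -319.8, 26.6]
orientation: [-0.0, 0.999, -0.034, -0.001]
ft_force: [-5.0, 1.0, 3.9]
width: 17.5
finger_force: 50.0
```

```bash
python3 st.py
```

```text
11.75 [ 462.67 -319.84   26.6 ] yaw -3.8504565561381976 rel 32.849543443861805 j6 0.932835597229679 F tool xyz -5.026265059250407 -0.6346197002932118 -3.928129176557895 T [0.2  0.66 0.12] w 17.53563990085638
C in tool 105.77269931782128 0.05370932505271571 Tnut cw est -0.06685548143641135
```

Call:
arm_command --pt "-0.1 0 0 0 1" --pt "-0.1 0 0.2 0 1" --pt "-0.1 0 0.4 0 1" --pt "-0.1 0 0.4 0 1"

```text
time: 12.25
position: [462.1, -319.9, 20.9]
orientation: [-0.0, 0.999, -0.034, -0.0]
ft_force: [-1.1, -0.8, -1.7]
width: 17.6
finger_force: 50.0
```

```bash
python3 st.py
```

```text
12.25 [ 462.13 -319.93   20.91] yaw -3.868357823903859 rel 32.831642176096146 j6 0.931952489622524 F tool xyz -1.004711949679506 0.9168051049516187 1.7305732023842337 T [-0.13  0.39 -0.14] w 17.635519803174894
C in tool 106.30813917351793 -0.10536819343874489 Tnut cw est 0.09735798000912434
```

Call:
arm_command --pt "-0.02 0 0.25 0 1" --pt "-0.02 0 0.5 0 1" --pt "-0.02 0 0.5 0 1" --pt "0.04 -1.06 0.5 0.1 1" --pt "0.18 -2.11 0.5 0.2 1" --pt "0.43 -3.14 0.5 0.3 1" --pt "0.79 -4.14 0.5 0.4 1" --pt "1.24 -5.09 0.5 0.5 1" --pt "1.24 -5.09 0.5 0.5 1"

```text
time: 13.38
position: [477.9, -270.7, 16.7]
orientation: [0.001, 0.96, -0.279, -0.0]
ft_force: [-1.2, -4.1, -4.1]
width: 17.6
finger_force: 50.0
```

```bash
python3 st.py
```

```text
13.375 [ 477.9  -270.73   16.66] yaw -32.39548138641186 rel 4.304518613588144 j6 1.5193262147184936 F tool xyz 1.1807980648329262 4.070234715905609 4.090828991553187 T [-0.61  0.45 -0.08] w 17.611594980025064
C in tool 106.38848748376815 -0.8657421686407443 Tnut cw est 0.4340483818064977
```

Call:
arm_command --pt "0.04 -1.06 0 0.1 1" --pt "0.19 -2.11 0 0.2 1" --pt "0.45 -3.15 0 0.3 1" --pt "0.45 -3.15 0 0.3 1"

```text
time: 13.88
position: [498.6, -246.9, 16.6]
orientation: [0.001, 0.908, -0.419, -0.0]
ft_force: [-0.4, -5.7, -4.8]
width: 17.4
finger_force: 50.0
```

```bash
python3 st.py
```

```text
13.875 [ 498.56 -246.94   16.62] yaw -49.54231904732449 rel -12.842319047324487 j6 1.8754388130922903 F tool xyz 4.043098558809715 4.027239040895804 4.764446925761053 T [-0.74  0.41 -0.11] w 17.362621946376684
C in tool 106.10836098043498 -1.0380874426241824 Tnut cw est 0.4315208237490649
```

Call:
arm_command --pt "0.0 -0.43 0 0.04 1" --pt "0.03 -0.85 0 0.08 1" --pt "0.03 -0.85 0 0.08 1"

```text
time: 14.25
position: [505.0, -241.9, 16.6]
orientation: [0.001, 0.891, -0.455, -0.0]
ft_force: [-0.1, -5.9, -5.2]
width: 18.0
finger_force: 50.0
```

```bash
python3 st.py
```

```text
14.25 [ 505.03 -241.88   16.64] yaw -54.12158321310386 rel -17.421583213103858 j6 1.969001706424238 F tool xyz 4.702963093793845 3.5034227605941006 5.183210944129151 T [-0.78  0.36  0.02] w 17.984952489209288
C in tool 105.99099521720846 -1.2980490940015343 Tnut cw est 0.3774359420450104
```

Still running; expected home very soon. Smaller steps.

Call:
arm_command --pt "0.0 -0.32 0 0.03 1" --pt "0.02 -0.64 0 0.06 1" --pt "0.02 -0.64 0 0.06 1"

```text
time: 14.62
position: [510.2, -238.4, 16.6]
orientation: [0.001, 0.876, -0.481, -0.0]
ft_force: [-0.6, -5.6, -4.8]
width: 17.6
finger_force: 50.0
```

```bash
python3 st.py
```

```text
14.625 [ 510.23 -238.36   16.63] yaw -57.56133674411386 rel -20.861336744113856 j6 2.03926951850677 F tool xyz 4.349865889200338 3.5151383700190633 4.822909555350911 T [-0.74  0.39  0.05] w 17.579934358776292
C in tool 105.90255052610956 -1.3818069540849145 Tnut cw est 0.3782727937722441
```

Call:
arm_command --pt "0.0 -0.32 0 0.03 1" --pt "0.02 -0.53 0 0.05 1" --pt "0.02 -0.53 0 0.05 1"

```text
time: 15.0
position: [514.4, -235.8, 16.6]
orientation: [0.001, 0.864, -0.503, -0.0]
ft_force: [-0.9, -5.1, -4.3]
width: 17.6
finger_force: 50.0
```

```bash
python3 st.py
```

```text
15.0 [ 514.41 -235.79   16.61] yaw -60.40108977473068 rel -23.701089774730676 j6 2.097055633466772 F tool xyz 4.011670782074676 3.350352797885832 4.290885833450064 T [-0.75  0.55  0.17] w 17.627937363854056
C in tool 105.87706372871456 -1.7194854559820916 Tnut cw est 0.36162352625940114
```

Call:
arm_command --pt "0.0 -0.21 0 0.02 1" --pt "0.01 -0.42 0 0.04 1" --pt "0.01 -0.42 0 0.04 1"

```text
time: 15.38
position: [517.7, -234.0, 16.6]
orientation: [0.002, 0.854, -0.52, -0.001]
ft_force: [-3.6, -5.6, -3.1]
width: 17.6
finger_force: 50.0
```

```bash
python3 st.py
```

```text
15.375 [ 517.67 -234.     16.57] yaw -62.669624210144804 rel -25.9696242101448 j6 2.142967965901366 F tool xyz 3.3220537521886846 5.802154122357923 3.066716246353554 T [-0.82  0.69  0.26] w 17.557959257689
C in tool 105.8155139536445 -2.193522144788527 Tnut cw est 0.6212449189671645
```

Call:
arm_command --pt "0.0 -0.21 0 0.02 1" --pt "0.01 -0.42 0 0.04 1" --pt "0.01 -0.42 0 0.04 1"

```text
time: 15.75
position: [521.0, -232.3, 16.6]
orientation: [0.002, 0.844, -0.537, -0.001]
ft_force: [-4.1, -6.4, -3.0]
width: 17.5
finger_force: 50.1
```

```bash
python3 st.py
```

```text
15.75 [ 521.   -232.32   16.55] yaw -64.93183116453616 rel -28.23183116453616 j6 2.188634960122613 F tool xyz 4.0632802630101335 6.463228769523211 2.972438507023739 T [-0.94  0.87  0.41] w 17.514887654410064
C in tool 105.7635258437458 -2.63460557057734 Tnut cw est 0.6942790038152529
```

```bash
cat > n.py <<'E'
from fit import *; import fit,pickle
np.set_printoptions(precision=2,suppress=True)
def nut(p):
    f=p['frame'].astype(int)
    uv=proj(p,[568.2,-327,32])[0]; yy,xx=np.mgrid[:384,:512]
    g=((f[...,0]>150)&(f[...,0]-f[...,2]>70)&(np.hypot(xx-uv[0],yy-uv[1])<34)).astype(np.uint8)
    c=max(cv2.findContours(g,cv2.RETR_EXTERNAL,cv2.CHAIN_APPROX_NONE)[0],key=cv2.contourArea); m=np.zeros(g.shape,np.uint8); cv2.drawContours(m,[c],-1,1,-1)
    best=[]
    for af in (23,24,25,26):
        mod=lambda v: fill(m.shape,[proj(p,hexp(*v,af,30))])
        best.append((fit.fit(m,mod,[568,-327,11],[2,2,4]),af))
    b=min(best,key=lambda t:t[0][1]); print(b,m.sum())
if __name__=='__main__':
    nut(pickle.load(open('w3.pkl','rb'))) # before second stroke: approx -3
    p=arm.capture('wrist'); pickle.dump(p,open('w4.pkl','wb')); nut(p)
E
python3 n.py; python3 st.py
```

```text
((array([ 568.14, -326.78,   -2.2 ]), np.float64(0.03982204890173313)), 23) 1437
((array([ 567.8 , -327.15,    5.78]), np.float64(0.03239098843688437)), 23) 2188
15.8 [ 520.98 -232.3    16.53] yaw -64.92901059885637 rel -28.229010598856362 j6 2.1885630242305014 F tool xyz 4.707164227357161 5.949116103145837 3.1343015611869744 T [-0.99  0.96  0.44] w 17.579923541870645
C in tool 105.78657700204444 -2.6406802480964693 Tnut cw est 0.6417667443392678
```

Call:
arm_command --pt "0.0 -0.16 0 0.015 1" --pt "0.01 -0.32 0 0.03 1" --pt "0.01 -0.32 0 0.03 1" --pt "0.01 -0.32 0 0.03 1"

```text
time: 16.3
position: [523.5, -231.2, 16.5]
orientation: [0.002, 0.836, -0.549, -0.001]
ft_force: [-4.2, -5.9, -3.0]
width: 17.8
finger_force: 50.2
```

```bash
python3 n.py; python3 st.py
```

```text
((array([ 568.14, -326.78,   -2.2 ]), np.float64(0.03982204890173313)), 23) 1437
((array([ 567.76, -327.13,   63.36]), np.float64(0.03240329184247659)), 23) 2178
16.35 [ 523.45 -231.16   16.5 ] yaw -66.63193868331823 rel -29.931938683318222 j6 2.222698597158081 F tool xyz 3.0699293285098737 6.487979438548305 2.9538214857505762 T [-0.97  1.07  0.57] w 17.873447479954788
C in tool 105.73250868253075 -3.0689024766130024 Tnut cw est 0.6954116560376805
```

Call:
arm_command --pt "0.05 0.74 0 -0.07 1" --pt "0.15 1.48 0 -0.14 1" --pt "0.15 1.48 0 -0.14 1"

```text
time: 16.73
position: [512.6, -237.0, 16.8]
orientation: [-0.0, 0.871, -0.491, 0.0]
ft_force: [0.1, -3.4, -4.5]
width: 17.9
finger_force: 50.0
```

```bash
python3 n.py; python3 st.py
```

```text
((array([ 568.14, -326.78,   -2.2 ]), np.float64(0.03982204890173313)), 23) 1437
((array([ 567.83, -327.18,   11.52]), np.float64(0.03501875108627284)), 23) 2182
16.775 [ 512.65 -236.88   16.81] yaw -58.88576383909287 rel -22.185763839092864 j6 2.065027165679223 F tool xyz 2.143875285648438 0.7783888966855003 4.623131716095955 T [-0.3   0.26 -0.14] w 17.82895953874974
C in tool 105.8546361695051 -0.988880703623959 Tnut cw est 0.08451611035798015
```

Call:
arm_command --pt "0 0 -0.5 0 1" --pt "0 0 -1.2 0 1" --pt "0 0 -2.2 0 1" --pt "0 0 -3.5 0 1" --pt "0 0 -6 0 1" --pt "0 0 -10 0 1" --pt "0 0 -13 0 1" --pt "0 0 -13 0 1"

```text
time: 17.77
position: [514.9, -236.6, 150.6]
orientation: [-0.001, 0.871, -0.491, 0.003]
ft_force: [-0.8, 0.1, -1.7]
width: 17.8
finger_force: 50.0
```

```bash
python3 n.py; python3 st.py
```

```text
((array([ 568.14, -326.78,   -2.2 ]), np.float64(0.03982204890173313)), 23) 1437
((array([ 569.77, -327.15,  -13.41]), np.float64(0.9186231321803119)), 23) 51
17.825 [ 513.62 -236.02  147.92] yaw -58.79549493026393 rel -22.095494930263925 j6 2.0651519781929144 F tool xyz 0.3123144458061204 0.030545893530237633 1.9918601140630285 T [0.13 0.14 0.  ] w 17.64280254743446
C in tool 106.09557743069692 0.44880340394520435 Tnut cw est 0.0031006164258481055
```

Call:
arm_command --pt "-3 2 0 -0.18 1" --pt "-6 3.9 0 -0.36 1" --pt "-7.75 3.9 0 -0.54 1" --pt "-7.75 3.9 0 -0.72 1" --pt "-7.75 3.9 0 -0.9 1" --pt "-7.75 3.9 0 -1.08 1" --pt "-7.75 3.9 0 -1.26 1" --pt "-7.75 3.9 0 -1.44 1" --pt "-7.75 3.9 0 -1.62 1" --pt "-7.75 3.9 0 -1.8 1"

```text
time: 19.08
position: [438.2, -189.2, 144.3]
orientation: [-0.002, 0.925, 0.38, -0.001]
ft_force: [-0.1, 0.1, -3.0]
width: 17.4
finger_force: 50.0
```

Call:
arm_command --pt "0 0 0 -0.18 1" --pt "0 0 0 -0.36 1" --pt "0 0 0 -0.47 1" --pt "0 0 0 -0.47 1"

```text
time: 19.58
position: [438.4, -189.4, 144.7]
orientation: [-0.002, 0.813, 0.582, -0.001]
ft_force: [-0.4, 0.4, -2.8]
width: 17.4
finger_force: 50.0
```

```bash
cat > m.py <<'E'
from cell import arm; import numpy as np
s=arm.state(); q=s['orientation'];yaw=2*np.arctan2(q[2],q[1]); P=s['position']
x=np.array([np.cos(yaw),np.sin(yaw)]);y=np.array([x[1],-x[0]]); d=np.array([448.3,-60.2])-P[:2]
print(s['time'],P,np.degrees(yaw),'to mat: x %.2f y %.2f z %.2f cm yaw %.3f'%(d@x/10,d@y/10,(P[2]-6.9)/10,yaw-np.radians(71.3)),s['ft_force'])
E
python3 m.py
```

```text
19.575 [ 438.37327927 -189.43477809  144.71244134] 71.16084474373795 to mat: x 12.55 y -3.23 z 13.78 cm yaw -0.002 [-0.42595951  0.41023728 -2.76997394]
```

Call:
arm_command --pt "3 -0.8 2 0 1" --pt "8 -2 5 0 1" --pt "12.5 -3.2 8 0 1" --pt "12.5 -3.2 10.5 0 1" --pt "12.5 -3.2 12 0 1" --pt "12.5 -3.2 12.8 0 1" --pt "12.5 -3.2 12.8 0 1"

```text
time: 20.45
position: [449.3, -61.9, 18.8]
orientation: [-0.0, 0.814, 0.582, 0.0]
ft_force: [-0.6, -0.5, -0.5]
width: 18.1
finger_force: 50.0
```

```bash
python3 m.py
```

```text
20.45 [449.25029935 -61.90675013  18.76553659] 71.11470076707558 to mat: x 0.13 y -0.15 z 1.19 cm yaw -0.003 [-0.56513712 -0.45051468 -0.47874858]
```

Call:
arm_command --pt "0.1 -0.1 0.5 0 1" --pt "0.1 -0.1 0.9 0 1" --pt "0.1 -0.1 1.1 0 1" --pt "0.1 -0.1 1.1 0 1"

```text
time: 20.95
position: [449.3, -60.7, 8.3]
orientation: [0.001, 0.813, 0.582, 0.001]
ft_force: [-0.7, -2.5, 2.5]
width: 17.4
finger_force: 50.0
```

```bash
python3 m.py
```

```text
20.95 [449.31382741 -60.69878811   8.2502054 ] 71.17450660118882 to mat: x 0.01 y -0.11 z 0.14 cm yaw -0.002 [-0.67753233 -2.53850196  2.54178606]
```

Touching the mat (force rising); release gently, then rise.

Call:
arm_command --pt "0 0 0 0 1.8" --pt "0 0 0 0 2.2" --pt "0 0 0 0 3" --pt "0 0 0 0 4" --pt "0 0 0 0 4.5" --pt "0 0 -2 0 4.5" --pt "0 0 -5 0 5" --pt "0 0 -9 0 5" --pt "-3 0 -14 0 5" --pt "-6 0 -20 0 5" --newtons 5

```text
time: 22.2
position: [429.3, -115.5, 204.9]
orientation: [-0.0, 0.813, 0.583, -0.0]
ft_force: [0.6, -1.0, -0.2]
width: 49.9
finger_force: 0.0
```

```bash
cat > z.py <<'E'
from fit import *; import n
np.set_printoptions(precision=1,suppress=True)
p=arm.capture('wrist'); X=cloud(p); t=arm.capture('top')
f=p['frame'].astype(int)
red=(f[...,0]>f[...,1]+60)&(f[...,0]>f[...,2]+60)&(X[...,2]>15)&(X[...,2]<60); print('red',red.sum(),np.median(X[red],0),cv2.minAreaRect(X[red][:,:2].astype(np.float32)))
for k,z in [('wrench',3),('wrench_grip',17),('mat',0)]:
    for o in arm.tip_of(p,k)[:1]: print(k,o['p'],atz(p,o['point'],z),dep(p,o['point']))
print(arm.state()['position'])
b=cv2.resize(t['frame'][130:260,220:450,::-1],None,fx=1.7,fy=1.7,interpolation=cv2.INTER_CUBIC)
o=np.zeros((384,800,3),np.uint8); o[:,:512]=p['frame'][:,:,::-1]; o[:221,512:800]=b[:221,100:388]
cv2.imwrite('pics/f.png',o)
E
python3 z.py
```

```text
red 928 [448.7 -59.5  30.7] ((448.1942443847656, -61.319923400878906), (68.4952621459961, 16.71558952331543), 70.99517059326172)
wrench 0.94 [486.7  47.9   3. ] [486.6  47.6   4.2]
wrench_grip 0.79 [449.3 -52.3  17. ] [449.4 -52.2  32.1]
mat 0.95 [484.7 -14.9   0. ] [484.5 -15.1   2.2]
[ 429.8 -115.1  203.2]
```

View pics/f.png

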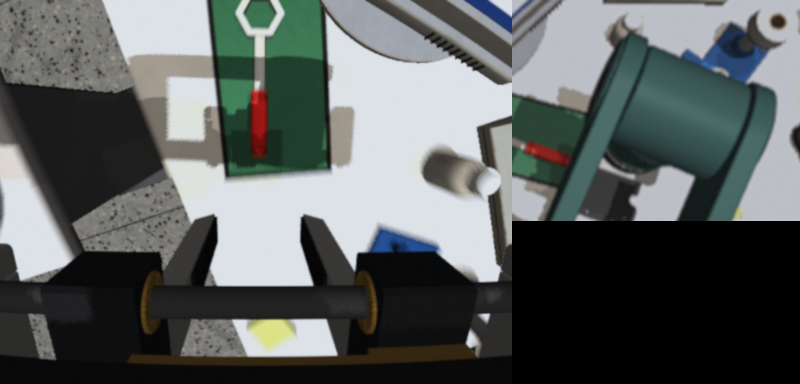

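```bash
python3 -c "
from cell import arm
print(arm.close_job())"
```

```text
the job is handed in; nothing more can be done
None
```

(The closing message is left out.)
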